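# Clamp a block in the cam-lock drilling fixture

## Task

Get the aluminium block clamped for drilling: with the red cam lever still up, slide the blue jaw along the bed until it has pushed the block squarely and without a gap against the fixed stop. Then swing the red lever all the way down so that the jaw is locked there, and let go. Leave the hammer and the file where they lie.

Things in the scene. Friction and masses are not known exactly. Their poses are not given: they have to be found in the camera images.
- fixture: Clamping fixture, fixed to the bench: dark steel bed 140 mm (x) by 340 mm (y), flat top 22 mm above the bench. Origin: centre of the bed's underside. y runs along the bed from the sliding jaw to the fixed stop; the -x long side is towards the robot. The stop is a blue block 100 mm (x) by 30 mm (y), rising 50 mm above the bed, at y = 140 to 170 mm
- stop_face (a point): Centre of the fixed stop's clamping face (which faces fixture -y), at fixture (0, 140, 47) mm
- jaw (a joint): Travel of the sliding jaw along fixture +y, m: 0 = fully back, grows towards the stop, limit 0.135; 0.110 when the block is nipped square against the stop. Slides with about 2 N while the lever is up and stays where left; the block it pushes adds 2 to 6 N. With the lever right down the cam holds it: a 20 N push shifts it only a few mm
- jaw_face (a point): Centre of the jaw's clamping face (faces +y), 25 mm above the bed; axes as the fixture. The jaw is blue: a front plate 100 mm wide (x), 24 mm thick, top 55 mm above the bed; behind it a carriage 60 mm wide (x), 90 mm long (y), top 45 mm above the bed, with a 24 mm slot across it (along x) for the lever, centred 42 mm behind the face
- jaw_back (a point): Centre of the carriage's flat back face (60 mm wide, 44 mm tall, faces fixture -y), 114 mm behind jaw_face, 47 mm above the bench: the place to push the jaw along. The carriage can also be gripped across its 60 mm width, on its rear 60 mm
- lever (a joint): Angle of the cam lever, rad, swinging in the fixture's x-z plane about lever_pivot. 0 = open, 30 degrees past upright towards fixture +x; 0.53 = upright; grows as it swings over to -x (the robot's side) and down; 1.93 = locked, end stop, pointing to -x and 10 degrees above level. Stays where left; from about 1.2 the cam bites, then it takes up to 12 N at the paddle. Stays down by itself
- lever_pivot (a point): Hinge axis of the lever (along fixture y), in the jaw's slot: 42 mm behind jaw_face, 12 mm above the bed, 34 mm above the bench; travels with the jaw
- lever_tip (a point): Centre of the red paddle at the lever's end, 95 mm from lever_pivot. The paddle is 40 mm long, 26 mm wide (y) and 12 mm thick, over 75 to 115 mm from the pivot; the steel bar to it is 14 mm wide and 10 mm thick
- block: Loose aluminium block, 100 mm (x) by 60 mm (y) by 35 mm tall, 0.4 to 0.75 kg, with scribed centre lines; lies flat on the bed between jaw and stop, a little askew. Origin: centre of its underside
- hammer: Bystander: hammer lying flat, 290 mm long, red and yellow handle, black head 105 mm wide at its +x end, 28 mm tall. Origin on the bench near the handle's middle
- file: Bystander: file lying flat, 275 mm long along x, 26 mm tall, wooden handle at -x. Origin on the bench
Not all that is in view belongs to the job. There is more than one size of the block; the job needs the largest.

How it is judged:
By the outcome, as a careful person would: the job done as asked, in the order asked, and still so for the second after the job is handed in, with the robot touching nothing.
It also fails if it takes over 61 s, if anything falls off the work surface, if the arm or the gripper's body presses on something with over 40 N, if the wrist force passes 120 N, or if a joint passes its speed limit or range.

## Robot

A 7-joint arm with a two-finger parallel gripper is mounted at the origin on the work surface. World frame = base frame: x ahead of the robot, y to its left, z up, the work surface at z = 0. Lengths are in m, angles in degrees, forces in N, time in s.
With the tool pointing down it reaches from about 0.375 to 0.925 m from the base axis. Payload 3.1 kg.
Tool frame: the origin (TCP) lies at the very end of the fingers, on their centre line; the grasp point (between the pads) lies env.grasp_offset behind it (env.grasp_offset is the distance from the TCP to the grasp point, in m); z points along the fingers, y is the line along which they close (so a half turn about z gives the same grasp; the last joint's range is limited). The gripper opens to 85 mm and grips with 20 to 120 N. Pads are 22 mm wide; open, the fingers measure 114 mm over their backs; the gripper's body (76 mm by 85 mm) begins 54 mm behind the grasp point. The pads swing forward as they close: fully open they stand 13 mm farther back than shut.
Start: joints at [67.449, 21.939, 2.515, 91.553, -1.026, 66.532, -2.859], TCP at [0.189, -0.622, 0.231] pointing down, gripper open.
Joint ranges: [-149.38, 149.38], [-23.57, 123.04], [-84.95, 90], [0, 143.3], [-89.99, 269.99], [3.08, 112.72], [-163.45, 163.45]. Speed limits (degrees/s): [159.86, 159.86, 180, 180, 180, 180, 180].

## Interface

Orientations are given as [roll, pitch, yaw] about the fixed x, y, z axes, in that order (R = Rz(yaw) Ry(pitch) Rx(roll)).
In Python, from plant import env gives the robot as it stands.
- The arm moves only by the tool play_rows, never from a script. Its argument "rows" is text: rows parted by semicolons, each of 7 numbers parted by spaces: the shift along the tool's x, y, z in units of 0.02 m (1.0 is 0.02 m), then the turn, a rotation vector about the tool's x, y, z in units of 4 degrees (1.0 is 4 degrees), then the opening, from 0 (shut) to 1 (fully open). A call has 1 to 12 rows; each row shifts and turns the commanded pose from where the row before left it, along the tool's axes as they then stand; what a row does not reach is not made up. A row lasts 1/12 s, in which the tool goes at most 41.7 mm and 7.16 degrees, less where a joint would pass 70% of its speed; a pose out of reach is approached as far as the arm can. A call with a number of a shift or a turn outside -1 to 1 is refused whole. A call with a gripper value outside its range is refused whole. The fingers move at their own pace and stop on an object; "squeeze" is the grip in N (left out, the last holds). Time passes only in rows, so rows that do not move let the fingers close. It gives the time, the measured TCP pose, the force, the opening and the grip force at its end, in the units of the state.
- env.read_state(): the state, without advancing time (a new reading comes with each control period).
- env.capture(name): name is "side" or "top" or "wrist"; returns a dict with "img" (400x640x3 uint8, blue, green, red), "z_map" (400x640 float32, m along the optical axis (not along the pixel's ray), 0 where there is no reading), "vertical_fov" (degrees; the focal length in pixels is half the picture's height over the tangent of half this angle, whatever the lens; pixels are square), "cx", "cy" (the principal point, pixels), "k1" (the pictures are not rectified: a ray, as slopes to the right and down, at radius r is drawn at 1 + k1 r^2 times it, then the intrinsics apply), "world_from_camera" (4x4, takes a point from camera to world coordinates). Camera axes: x right, y down, z forward; pixel columns grow to the right and rows downward; lengths in m; the calibration is good to about 2 mm. A picture is of the moment at which its call begins.
- env.close_job(): hands the job in; it is judged then, once.
The state is a dict: "time_s": time; "qpos": joint angles; "joint_velocities": joint speeds; "effort": joint torques, N m; "eef_pos": TCP position; "ee_rot": TCP orientation; "force": force on the tool from outside, world axes, zero at the start; "wrist_torque": the same for the moment, N m; "opening": finger opening in m; "gripper_force": force on a finger pad.
Only numpy, scipy, OpenCV 4.12 (cv2) and the standard library are available. Lean on these libraries where they do the work, as an engineer would, in place of code of your own. Each camera call takes 0.05 s, during which the arm holds its last target. There are 200 camera calls.

## Working session

There is one attempt and no reset: what is moved stays moved. The work goes in short steps, Python scripts to look and compute and a tool call to move; the robot and the scene stay as the last step left them, time stands still between calls to the robot, and variables do not carry over. Pictures are saved under pics/ and viewed, at most 10 in all, crops included, and the job is handed in when it is done.

Besides the shell and the picture viewer there is one more tool, called after "Call:" as a command line: name --argument value ..., lists and objects as JSON in quotes. play_rows: Moves the arm, as the interface text tells. Shifts and turns lie within -1 to 1; 1 stands for 0.02 m of shift or 4 degrees of turn. Its arguments: {"type":"object","properties":{"rows":{"type":"string"},"squeeze":{"type":"number"}},"required":["rows"]}

```bash
mkdir -p pics
cat > h.py <<'E'
import numpy as np, cv2
from plant import env
def cap(n):
    c=env.capture(n); return c
def K(c):
    f=200/np.tan(np.radians(c["vertical_fov"]/2)); return f,c["cx"],c["cy"],c["k1"]
def ray(c,u,v):
    f,cx,cy,k=K(c); d=np.array([(u-cx)/f,(v-cy)/f]); s=d.copy()
    for _ in range(20): s=d/(1+k*(s@s))
    return np.array([s[0],s[1],1.])
def W(c,u,v,z=None):
    T=np.array(c["world_from_camera"]); r=ray(c,u,v)
    if z is None:
        p=c["z_map"][int(v)-1:int(v)+2,int(u)-1:int(u)+2]; d=np.median(p)
    else: d=(z-T[2,3])/(T[:3,:3]@r)[2]
    return T[:3,:3]@(r*d)+T[:3,3]
def proj(c,p):
    T=np.array(c["world_from_camera"]); q=T[:3,:3].T@(np.array(p)-T[:3,3]); s=q[:2]/q[2]
    f,cx,cy,k=K(c); s=s*(1+k*(s@s)); return s*f+[cx,cy]
E
python3 - <<'E'
from h import *
import pickle
for n in("top","side"):
    c=cap(n); pickle.dump(c,open(n+".pkl","wb")); cv2.imwrite(f"pics/{n}0.png",c["img"]); print(n,K(c),np.round(c["world_from_camera"],3).tolist())
print(env.read_state(),env.grasp_offset)
E
```

```text
top (np.float64(382.7779241193476), 322.550194284799, 196.87834254999217, -0.07964227250282252) [[0.025, -0.991, 0.13, 0.526], [-0.999, -0.028, -0.02, 0.01], [0.024, -0.13, -0.991, 1.185], [0.0, 0.0, 0.0, 1.0]]
side (np.float64(497.2223905420825), 332.70696422146517, 203.87588201639394, -0.02258859120720506) [[-0.821, -0.382, 0.424, 0.119], [-0.57, 0.533, -0.625, 0.792], [0.013, -0.755, -0.656, 0.927], [0.0, 0.0, 0.0, 1.0]]
{'time_s': 0.1, 'qpos': array([67.44884578, 21.98759531,  2.5127462 , 91.63908979, -1.02315592,
       66.53345733, -2.85725047]), 'joint_velocities': array([-0.01066718, -0.05948096,  0.03664867, -0.13719344,  0.04951071,
        0.00858058, -0.00265808]), 'effort': array([ 2.75124119e-03, -4.34727466e+01,  1.02923289e+00, -2.50454628e+01,
        1.07571948e-02,  5.43669274e-03, -2.39908258e-05]), 'eef_pos': array([ 0.18919968, -0.62096111,  0.23001744]), 'ee_rot': array([-1.79862679e+02,  9.84093218e-03,  1.69539963e+01]), 'force': array([ 0.16071992,  0.28966331, -0.48860825]), 'wrist_torque': array([ 0.01871006, -0.04173075, -0.02210936]), 'gripper_force': 0.0, 'opening': 0.08523653121802262} 0.0187
```

View pics/top0.png

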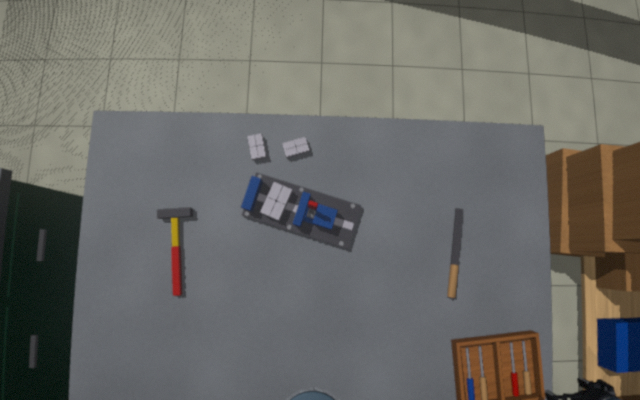

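View pics/side0.png

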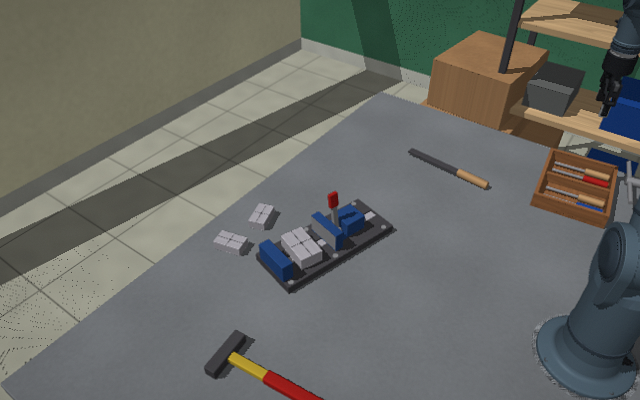

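Top view: the fixture is at about (302,212), with the stop at (251,195), a block at (277,201), the jaw at (315,212) and the red paddle at (313,204). Things that could be taken for the block are the grey blocks at (277,201) on the bed and at (257,146) and (296,148) on the bench. The one on the bed is the largest and is the one I want. I'll check it in a crop.

Run:
```python
import pickle,cv2,numpy as np
t=pickle.load(open("top.pkl","rb"))["img"][160:260,230:375]; s=pickle.load(open("side.pkl","rb"))["img"][180:300,240:405]
a=cv2.resize(t,None,fx=5,fy=5,interpolation=cv2.INTER_CUBIC);b=cv2.resize(s,None,fx=4.8,fy=4.8,interpolation=cv2.INTER_CUBIC)
cv2.imwrite("pics/t1.png",a);cv2.imwrite("pics/s1.png",b)
```

```text
(no output)
```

View pics/t1.png

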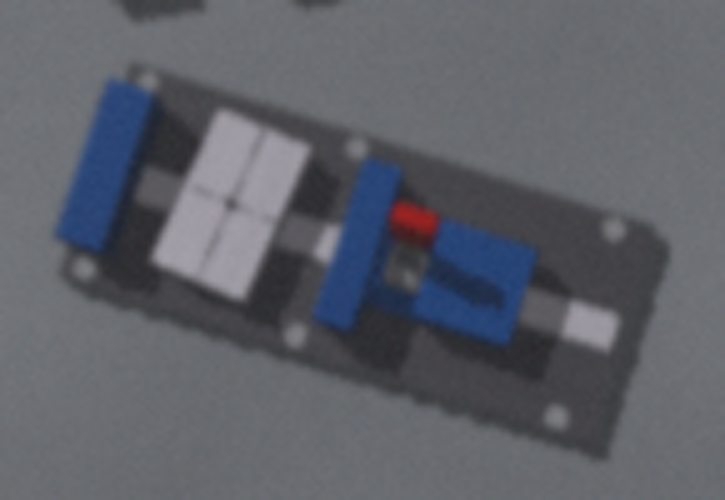

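View pics/s1.png

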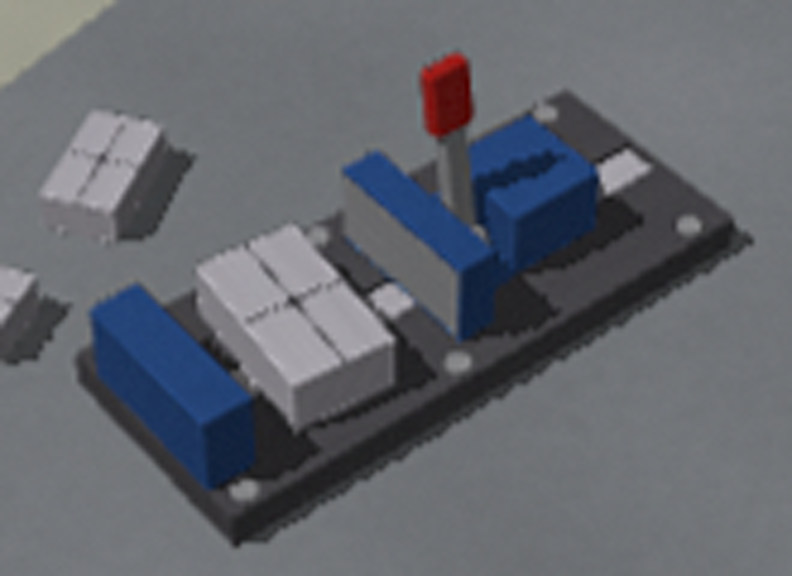

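```bash
cat > fit.py <<'E'
from h import *
import pickle
from scipy.optimize import least_squares
t=pickle.load(open("top.pkl","rb"));s=pickle.load(open("side.pkl","rb"))
T=lambda x,y:np.array([230.+x/5-.4,160.+y/5-.4])
S=lambda x,y:np.array([240.+x/4.8-.4,180.+y/4.8-.4])
# (fx,fy,z,isjaw(fy rel. face)), top, side
P=[((50,170,72,0),T(115,80),S(92,308)),((50,140,72,0),T(157,93),S(137,284)),((-50,140,72,0),T(103,252),S(252,400)),((-50,170,72,0),T(57,240),S(207,425)),
((50,0,77,1),T(367,158),S(343,173)),((50,-24,77,1),T(402,168),S(377,152)),((-50,-24,77,1),T(350,330),S(495,248)),((-50,0,77,1),T(317,318),S(460,268)),
((30,-114,67,1),T(537,250),S(530,117)),((-30,-114,67,1),T(505,345),S(598,178))]
def wp(p,m):
    x,y,a,q=p;fx,fy,z,j=m
    fx,fy,z=fx/1e3,fy/1e3,z/1e3
    if j: fy+=-.03+q
    return np.array([x+np.cos(a)*fx-np.sin(a)*fy,y+np.sin(a)*fx+np.cos(a)*fy,z])
def res(p,use=(0,1)): return np.concatenate([proj((t,s)[k],wp(p,m[0]))-m[1+k] for m in P for k in use])
for use in((0,),(1,),(0,1)):
    r=least_squares(lambda p:res(p,use),[.55,.1,0,.03]);print(use,np.round(r.x,4),np.degrees(r.x[2]),np.abs(r.fun).max())
def tri(a,b):
    A=[];B=[]
    for c,u in((t,a),(s,b)):
        M=np.array(c["world_from_camera"]);d=M[:3,:3]@ray(c,*u);d/=np.linalg.norm(d);Q=np.eye(3)-np.outer(d,d);A.append(Q);B.append(Q@M[:3,3])
    return np.linalg.solve(sum(A),sum(B))
for m in P: print(m[0],np.round(tri(m[1],m[2]),3),np.round(wp(r.x,m[0]),3))
tip=tri(T(413,215),S(445,80)); print("tip top",tip)
x,y,a,q=r.x; d=tip[:2]-[x,y]; print("tip fix",[np.cos(a)*d[0]+np.sin(a)*d[1],-np.sin(a)*d[0]+np.cos(a)*d[1]])
for n,m in dict(back=(0,-114,47,1),pivot=(0,-42,34,1),face=(0,0,47,1)).items(): print(n,wp(r.x,m))
E
python3 fit.py
```

```text
(0,) [ 0.636   0.0478 -0.2786  0.0433] -15.962526472231318 1.1500726917120119
(1,) [ 0.6383  0.0513 -0.2805  0.0424] -16.073725884683288 1.2222749448334298
(0, 1) [ 0.6375  0.0499 -0.2798  0.0425] -16.033817204140203 1.6042592077828317
(50, 170, 72, 0) [0.732 0.197 0.07 ] [0.733 0.199 0.072]
(50, 140, 72, 0) [0.725 0.172 0.07 ] [0.724 0.171 0.072]
(-50, 140, 72, 0) [0.629 0.199 0.069] [0.628 0.198 0.072]
(-50, 170, 72, 0) [0.635 0.226 0.072] [0.636 0.227 0.072]
(50, 0, 77, 1) [0.689 0.046 0.072] [0.689 0.048 0.077]
(50, -24, 77, 1) [0.682 0.025 0.075] [0.682 0.025 0.077]
(-50, -24, 77, 1) [0.587 0.052 0.079] [0.586 0.053 0.077]
(-50, 0, 77, 1) [0.594 0.072 0.076] [0.593 0.076 0.077]
(30, -114, 67, 1) [ 0.637 -0.056  0.066] [ 0.638 -0.056  0.067]
(-30, -114, 67, 1) [ 0.581 -0.038  0.063] [ 0.581 -0.039  0.067]
tip top [0.64648825 0.01672799 0.1378729 ]
tip fix [np.float64(0.017783963506305844), np.float64(-0.029370741752276695)]
back [ 0.6094683  -0.04770201  0.047     ]
pivot [0.62935503 0.02149711 0.034     ]
face [0.64095563 0.06186326 0.047     ]
```

Both views agree to within about 3 mm and the heights match the text:
- **Fixture:** centre (0.6375, 0.050), yaw −16°.
- **Jaw:** at 0.0425, so it needs about 67 mm more travel.
- **Lever:** about 10° past upright towards +x.

I'm moving to a point behind the jaw.

Call:
play_rows --rows "0.97 -0.69 0.05 0 0 0 0;0.97 -0.69 0.05 0 0 0 0;0.97 -0.69 0.05 0 0 0 0;0.97 -0.69 0.05 0 0 0 0;0.97 -0.69 0.05 0 0 0 0;0.97 -0.69 0.05 0 0 0 0;0.97 -0.69 0.05 0 0 0 0;0.97 -0.69 0.05 0 0 0 0;0.97 -0.69 0.05 0 0 0 0;0.97 -0.69 0.05 0 0 0 0;0.97 -0.69 0.05 0 0 0 0;0.97 -0.69 0.05 0 0 0 0" --squeeze 60

```text
time_s: 1.1
eef_pos: [0.3641, -0.3941, 0.2187]
ee_rot: [-179.9, 0.0, 16.9]
force: [-0.2, 0.1, -0.0]
opening: 0.0002
gripper_force: 0.0
```

Call:
play_rows --rows "0.97 -0.69 0.05 0 0 0 0;0.97 -0.69 0.05 0 0 0 0;0.97 -0.69 0.05 0 0 0 0;0.97 -0.69 0.05 0 0 0 0;0.97 -0.69 0.05 0 0 0 0;0.97 -0.69 0.05 0 0 0 0;0.97 -0.69 0.05 0 0 0 0;0.97 -0.69 0.05 0 0 0 0;0.97 -0.69 0.05 0 0 0 0;0.97 -0.69 0.05 0 0 0 0;0.97 -0.69 0.05 0 0 0 0;0.97 -0.69 0.05 0 0 0 0"

```text
time_s: 2.1
eef_pos: [0.5384, -0.1682, 0.2067]
ee_rot: [-180.0, 0.1, 16.9]
force: [0.3, 0.1, 0.2]
opening: 0.0002
gripper_force: 0.0
```

Call:
play_rows --rows "0.97 -0.69 0.05 0 0 0 0;0.97 -0.69 0.05 0 0 0 0;0.97 -0.69 0.05 0 0 0 0;0.97 -0.69 0.05 0 0 0 0;0 0 0 0 0 -1 0;0 0 0 0 0 -1 0;0 0 0 0 0 -1 0;0 0 0 0 0 -1 0;0 0 0 0 0 -1 0;0 0 0 0 0 -1 0;0 0 0 0 0 -1 0;0 0 0 0 0 -1 0"

```text
time_s: 3.1
eef_pos: [0.5959, -0.0939, 0.2025]
ee_rot: [-179.9, 0.0, 49.1]
force: [0.4, -0.3, 0.4]
opening: 0.0
gripper_force: 0.0
```

Call:
play_rows --rows "0 0 0 0 0 -1 0;0 0 0 0 0 -1 0;0 0 0 0 0 -1 0;0 0 0 0 0 -1 0;0 0 0 0 0 -1 0;0 0 0 0 0 -1 0;0 0 0 0 0 -0.25 0;0 0 0 0 0 0 0;0 0 0 0 0 0 0"

```text
time_s: 3.85
eef_pos: [0.5961, -0.0939, 0.2029]
ee_rot: [-180.0, 0.0, 73.9]
force: [-0.2, -0.5, -0.4]
opening: -0.0003
gripper_force: 0.0
```

Call:
play_rows --rows "0 0 1 0 0 0 0;0 0 1 0 0 0 0;0 0 1 0 0 0 0;0 0 1 0 0 0 0;0 0 1 0 0 0 0;0 0 1 0 0 0 0;0 0 1 0 0 0 0;0 0 0.9 0 0 0 0;0 0 0 0 0 0 0;0 0 0 0 0 0 0"

```text
time_s: 4.68
eef_pos: [0.5953, -0.0937, 0.0442]
ee_rot: [-179.8, 0.0, 73.9]
force: [0.6, -0.5, 0.4]
opening: 0.0001
gripper_force: 0.0
```

Call:
play_rows --rows "0.3 0 0 0 0 0 0;0.3 0 0 0 0 0 0;0.3 0 0 0 0 0 0;0.3 0 0 0 0 0 0;0.3 0 0 0 0 0 0;0.3 0 0 0 0 0 0;0.3 0 0 0 0 0 0;0.3 0 0 0 0 0 0;0.3 0 0 0 0 0 0;0.3 0 0 0 0 0 0;0 0 0 0 0 0 0"

```text
time_s: 5.6
eef_pos: [0.6138, -0.0338, 0.0454]
ee_rot: [180.0, -0.1, 74.1]
force: [0.4, -0.0, 0.2]
opening: 0.0
gripper_force: 0.0
```

Run:
```python
from h import *
t=cap("top");s=cap("side")
a=cv2.resize(t["img"][160:260,230:375],None,fx=3.8,fy=3.8,interpolation=cv2.INTER_CUBIC);b=cv2.resize(s["img"][150:300,240:405],None,fx=3,fy=3,interpolation=cv2.INTER_CUBIC)
cv2.imwrite("pics/c2.png",np.vstack([a[:,:495],np.zeros((5,495,3),np.uint8)])) if 0 else None
o=np.zeros((450,800,3),np.uint8);a=a[:,:551];a=cv2.resize(a,(400,276));o[:276,:400]=a;o[:364,400:]=cv2.resize(b,(400,364));cv2.imwrite("pics/c2.png",o)
```

```text
(no output)
```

View pics/c2.png

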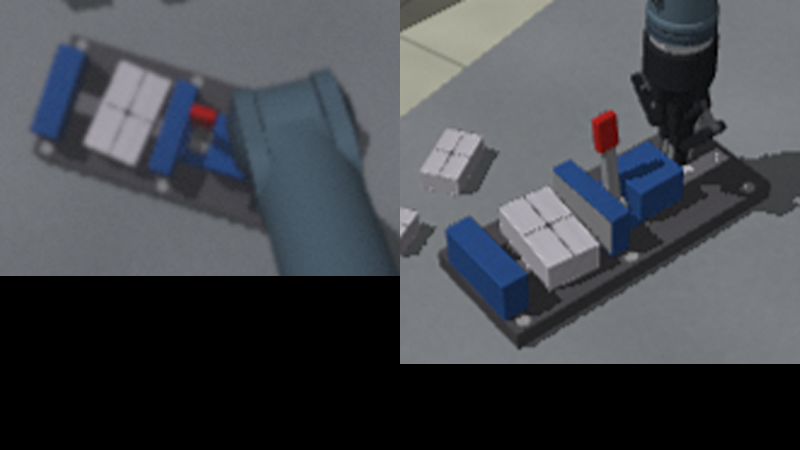

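The side view shows the fingers against the carriage back at (685,160), and the jaw plate has moved up near the block at (560,220). I'll keep pushing.

Call:
play_rows --rows "0.25 0 0 0 0 0 0;0.25 0 0 0 0 0 0;0.25 0 0 0 0 0 0;0.25 0 0 0 0 0 0;0.25 0 0 0 0 0 0;0.25 0 0 0 0 0 0;0.2 0 0 0 0 0 0;0.2 0 0 0 0 0 0"

```text
time_s: 6.37
eef_pos: [0.6228, -0.0008, 0.0449]
ee_rot: [-179.9, 0.1, 73.9]
force: [-3.0, -4.4, 1.5]
opening: -0.0
gripper_force: 2.7
```

Call:
play_rows --rows "0.1 0 0 0 0 0 0;0.1 0 0 0 0 0 0;0 0 0 0 0 0 0"

```text
time_s: 6.62
eef_pos: [0.6243, 0.0045, 0.0449]
ee_rot: [-180.0, 0.0, 74.0]
force: [-0.8, -4.5, -0.1]
opening: -0.0001
gripper_force: 1.9
```

Call:
play_rows --rows "0.1 0 0 0 0 0 0;0 0 0 0 0 0 0"

```text
time_s: 6.78
eef_pos: [0.6248, 0.0062, 0.0449]
ee_rot: [-180.0, 0.0, 73.9]
force: [-1.6, -3.1, -0.8]
opening: -0.0002
gripper_force: 2.1
```

Call:
play_rows --rows "0.1 0 0 0 0 0 0;0 0 0 0 0 0 0"

```text
time_s: 6.95
eef_pos: [0.6253, 0.0077, 0.0449]
ee_rot: [-180.0, 0.1, 73.9]
force: [-1.5, -5.5, -0.6]
opening: 0.0002
gripper_force: 2.3
```

Call:
play_rows --rows "0.1 0 0 0 0 0 0;0 0 0 0 0 0 0"

```text
time_s: 7.12
eef_pos: [0.6252, 0.0076, 0.0449]
ee_rot: [-179.9, 0.2, 73.9]
force: [-3.0, -6.5, 0.6]
opening: 0.0002
gripper_force: 3.6
```

Call:
play_rows --rows "0.1 0 0 0 0 0 0;0.1 0 0 0 0 0 0;0 0 0 0 0 0 0"

```text
time_s: 7.37
eef_pos: [0.6252, 0.0076, 0.0449]
ee_rot: [-179.8, 0.5, 73.8]
force: [-5.3, -11.2, 4.7]
opening: -0.0002
gripper_force: 6.0
```

Call:
play_rows --rows "0.1 0 0 0 0 0 0;0.1 0 0 0 0 0 0;0 0 0 0 0 0 0"

```text
time_s: 7.62
eef_pos: [0.6252, 0.0076, 0.045]
ee_rot: [-179.7, 0.9, 73.6]
force: [-8.9, -14.7, 8.0]
opening: -0.0002
gripper_force: 8.4
```

The jaw has stopped solid with the force rising to 17 N, and the finger position gives a travel of about 0.111. I'll back off and go up.

Call:
play_rows --rows "-0.4 0 0 0 0 0 0;-0.5 0 0 0 0 0 0;-0.5 0 0 0 0 0 0;-0.5 0 0 0 0 0 0;0 0 -1 0 0 0 0;0 0 -1 0 0 0 0;0 0 -1 0 0 0 0;0 0 -1 0 0 0 0;0 0 -1 0 0 0 0;0 0 -1 0 0 0 0;0 0 -1 0 0 0 0;0 0 -1 0 0 0 0"

```text
time_s: 8.62
eef_pos: [0.6183, -0.0177, 0.2066]
ee_rot: [179.9, -0.1, 74.0]
force: [0.1, -0.1, 0.2]
opening: 0.0002
gripper_force: 0.0
```

Call:
play_rows --rows "-1 1 -0.4 0 0 0 0;-1 1 0 0 0 0 0;-1 1 0 0 0 0 0;-1 1 0 0 0 0 0;-0.5 0 0 0 0 0 0;0 0 0 0 0 0 0"

```text
time_s: 9.12
eef_pos: [0.6699, -0.1322, 0.2129]
ee_rot: [180.0, 0.1, 73.6]
force: [0.1, -0.7, -0.3]
opening: 0.0005
gripper_force: 0.0
```

Run:
```python
from h import *
import pickle
t=cap("top");s=cap("side");pickle.dump((t,s),open("p3.pkl","wb"))
print(env.read_state()["eef_pos"],env.read_state()["ee_rot"])
a=cv2.resize(t["img"][165:245,235:335],(500,400),interpolation=cv2.INTER_CUBIC);b=cv2.resize(s["img"][180:300,240:405],(660,480),interpolation=cv2.INTER_CUBIC)
o=np.zeros((480,800,3),np.uint8);o[:320,:400]=cv2.resize(a,(400,320));o[:400,400:]=cv2.resize(s["img"][200:300,250:350],(400,400),interpolation=cv2.INTER_CUBIC);cv2.imwrite("pics/c3.png",o)
```

```text
[ 0.66969514 -0.12622159  0.21307484] [-1.79959545e+02 -1.09693122e-01  7.39670559e+01]
```

View pics/c3.png

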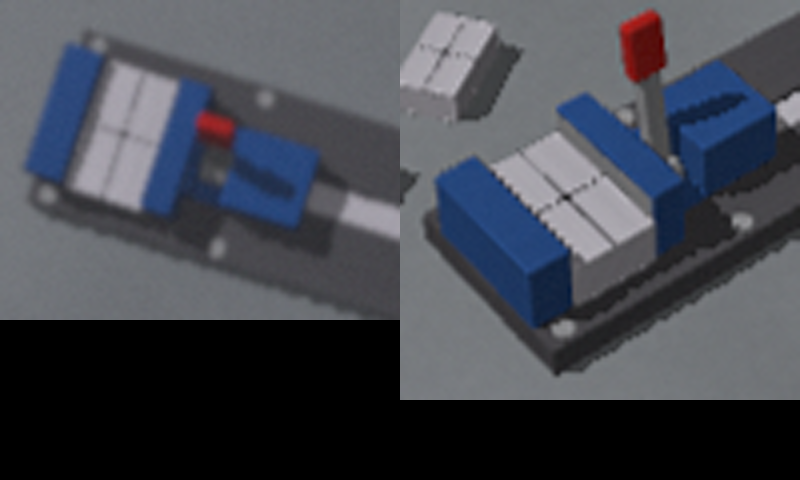

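The block lies flush and square between the stop at (505,240) and the jaw plate at (620,160). The lever is still up at (642,45). Now I'll move to the lever's +x side.

Call:
play_rows --rows "1 -0.07 0 0 0 0 0;1 -0.07 0 0 0 0 0;1 -0.07 0 0 0 0 0;1 -0.07 0 0 0 0 0;1 -0.07 0 0 0 0 0;1 -0.07 0 0 0 0 0;1 -0.07 0 0 0 0 0;1 -0.07 0 0 0 0 0;1 -0.07 0 0 0 0 0;0.9 -0.07 0 0 0 0 0;0 0 0 0 0 0 0;0 0 0 0 0 0 0"

```text
time_s: 10.22
eef_pos: [0.71, 0.0716, 0.2136]
ee_rot: [-179.9, -0.1, 74.4]
force: [0.5, -0.2, 0.5]
opening: -0.0001
gripper_force: 0.0
```

Call:
play_rows --rows "0 0 1 0 0 0 0;0 0 1 0 0 0 0;0 0 1 0 0 0 0;0 0 1 0 0 0 0;0 0 0.5 0 0 0 0;0 0 0 0 0 0 0;0 0 0 0 0 0 0"

```text
time_s: 10.8
eef_pos: [0.7109, 0.0656, 0.1231]
ee_rot: [-180.0, 0.1, 73.9]
force: [-0.0, 1.1, 0.1]
opening: 0.0001
gripper_force: 0.0
```

Run:
```python
from h import *
p=env.read_state()["eef_pos"];a=np.radians(-16.03);d=p[:2]-[.6375,.0499]
print(p,np.cos(a)*d[0]+np.sin(a)*d[1],-np.sin(a)*d[0]+np.cos(a)*d[1])
s=cap("side");cv2.imwrite("pics/c4.png",cv2.resize(s["img"][150:300,240:400],None,fx=3.5,fy=3.5,interpolation=cv2.INTER_CUBIC))
# corner path (tool ref = corner + 15 mm), fixture x and world z
for b in range(-15,81,5):
    r=np.radians(b);print(b,np.round([-95*np.sin(r)+6*np.cos(r)+15,34+95*np.cos(r)+6*np.sin(r)],1))
```

```text
[0.71090453 0.06559659 0.12305498] 0.06621589712945934 0.03535623416389932
-15 [ 45.4 124.2]
-10 [ 37.4 126.5]
-5 [ 29.3 128.1]
0 [ 21. 129.]
5 [ 12.7 129.2]
10 [  4.4 128.6]
15 [ -3.8 127.3]
20 [-11.9 125.3]
25 [-19.7 122.6]
30 [-27.3 119.3]
35 [-34.6 115.3]
40 [-41.5 110.6]
45 [-47.9 105.4]
50 [-53.9  99.7]
55 [-59.4  93.4]
60 [-64.3  86.7]
65 [-68.6  79.6]
70 [-72.2  72.1]
75 [-75.2  64.4]
80 [-77.5  56.4]
```

View pics/c4.png

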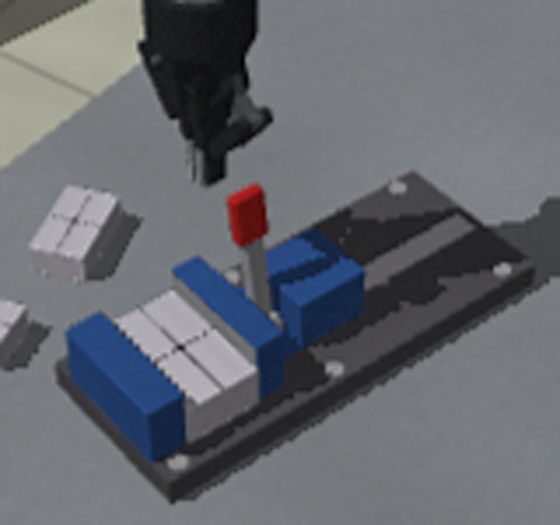

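Call:
play_rows --rows "0 -0.5 0 0 0 0 0;0 -0.5 -0.05 0 0 0 0;0 -0.5 -0.05 0 0 0 0;0 -0.5 -0.05 0 0 0 0;0 -0.5 0 0 0 0 0;0 -0.4 0.05 0 0 0 0;0 -0.5 0.08 0 0 0 0;0 -0.5 0.1 0 0 0 0;0 -0.5 0.2 0 0 0 0;0 -0.5 0.25 0 0 0 0;0 -0.45 0.3 0 0 0 0;0 0 0 0 0 0 0"

```text
time_s: 11.85
eef_pos: [0.605, 0.0972, 0.1052]
ee_rot: [-179.8, 0.1, 74.1]
force: [-1.1, -1.1, -0.5]
opening: -0.0001
gripper_force: 0.0
```

Run:
```python
from h import *
p=env.read_state()["eef_pos"];a=np.radians(-16.03);d=p[:2]-[.6375,.0499]
print(p,np.cos(a)*d[0]+np.sin(a)*d[1],-np.sin(a)*d[0]+np.cos(a)*d[1])
s=cap("side");cv2.imwrite("pics/c5.png",cv2.resize(s["img"][150:300,240:400],None,fx=3.5,fy=3.5,interpolation=cv2.INTER_CUBIC))
```

```text
[0.60500663 0.09723576 0.10515018] -0.04430126716375418 0.03652247625197359
```

View pics/c5.png

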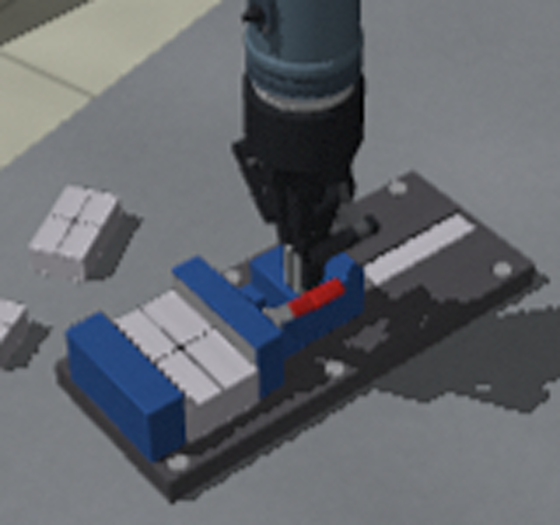

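The paddle at (318,297) is swinging over under the finger as planned. I'll continue down.

Call:
play_rows --rows "0 -0.4 0.35 0 0 0 0;0 -0.35 0.35 0 0 0 0;0 -0.25 0.35 0 0 0 0;0 -0.2 0.35 0 0 0 0;0 -0.2 0.35 0 0 0 0;0 -0.1 0.35 0 0 0 0;0 0 0 0 0 0 0"

```text
time_s: 12.48
eef_pos: [0.5776, 0.1047, 0.0625]
ee_rot: [-179.8, 0.1, 74.0]
force: [-0.2, 0.6, -0.1]
opening: -0.0003
gripper_force: 0.0
```

Call:
play_rows --rows "0 -0.1 0.2 0 0 0 0;0 -0.05 0.2 0 0 0 0;0 -0.05 0.2 0 0 0 0;0 0 0 0 0 0 0"

```text
time_s: 12.82
eef_pos: [0.5764, 0.1051, 0.0539]
ee_rot: [180.0, 0.1, 73.9]
force: [-2.3, -1.8, 7.9]
opening: -0.0
gripper_force: 4.0
```

Call:
play_rows --rows "0 0 0.2 0 0 0 0;0 0 0 0 0 0 0"

```text
time_s: 12.98
eef_pos: [0.5765, 0.1052, 0.0533]
ee_rot: [180.0, 0.2, 73.9]
force: [-9.9, -2.7, 27.9]
opening: -0.0
gripper_force: 12.9
```

Call:
play_rows --rows "0 0 0.2 0 0 0 0;0 0 0 0 0 0 0"

```text
time_s: 13.15
eef_pos: [0.5765, 0.1053, 0.0528]
ee_rot: [-180.0, 0.3, 73.9]
force: [-17.2, -5.4, 47.4]
opening: 0.0003
gripper_force: 21.9
```

Call:
play_rows --rows "0 0 0.2 0 0 0 0;0 0 0 0 0 0 0"

```text
time_s: 13.32
eef_pos: [0.5766, 0.1054, 0.0524]
ee_rot: [-180.0, 0.5, 73.9]
force: [-23.9, -8.0, 65.9]
opening: -0.0001
gripper_force: 30.9
```

Solid at the end stop. I'll back off upwards, then away, and look.

Call:
play_rows --rows "0 0 -0.5 0 0 0 0;0 0 -0.5 0 0 0 0;0 0 -1 0 0 0 0;0 0 -1 0 0 0 0;0 0 -1 0 0 0 0;0 0 -1 0 0 0 0;0 0 -1 0 0 0 0;-1 0 -1 0 0 0 0;-1 0 0 0 0 0 0;-1 0 0 0 0 0 0;-1 0 0 0 0 0 0;-1 0 0 0 0 0 0"

```text
time_s: 14.32
eef_pos: [0.5476, 0.0085, 0.1799]
ee_rot: [-180.0, 0.0, 73.9]
force: [0.1, 1.2, -0.1]
opening: 0.0001
gripper_force: 0.0
```

Call:
play_rows --rows "-1 0 0 0 0 0 0;-1 0 0 0 0 0 0;-1 0 0 0 0 0 0;-1 0 0 0 0 0 0;-1 0 0 0 0 0 0;-1 0 0 0 0 0 0;0 0 0 0 0 0 0;0 0 0 0 0 0 0"

```text
time_s: 14.98
eef_pos: [0.5142, -0.1073, 0.1798]
ee_rot: [-179.9, 0.0, 73.7]
force: [0.0, 1.6, -0.4]
opening: 0.0
gripper_force: 0.0
```

Run:
```python
from h import *
t=cap("top");s=cap("side")
o=np.zeros((400,800,3),np.uint8);o[:320,:400]=cv2.resize(t["img"][165:245,235:335],(400,320),interpolation=cv2.INTER_CUBIC);o[:,400:]=cv2.resize(s["img"][200:300,250:350],(400,400),interpolation=cv2.INTER_CUBIC);cv2.imwrite("pics/c6.png",o)
```

```text
(no output)
```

View pics/c6.png

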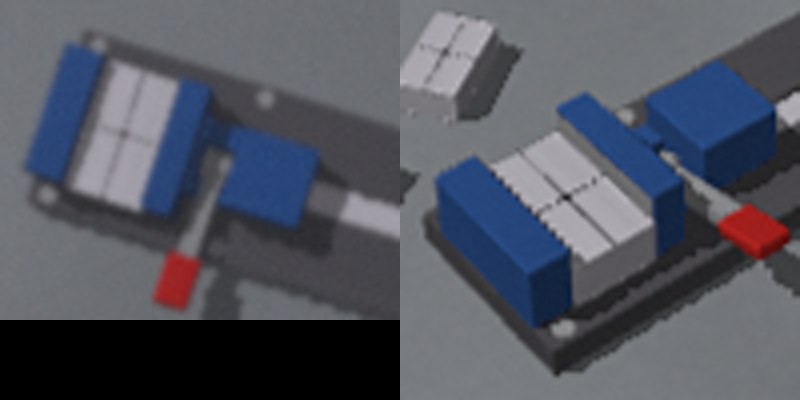

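The lever is fully down, with the paddle at (178,280) in the top view and (755,230) in the side view. The jaw and block haven't moved and the block is tight against the stop. I'm handing in.

```bash
python3 -c "
from plant import env
print(env.close_job())"
```

```text
the job is handed in; nothing more can be done
None
```

The block is clamped square against the fixed stop, the red lever is down at its end stop with the jaw locked, and the arm is clear; I handed the job in at about 15 s, and no verdict came back.

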